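# Set out two wood samples for spraying

### The job

Set out two samples for spraying: lay the two dark brown hardwood bars on the grey card sheet, one just inside each of its two long edges, and lay the longest of the three pale wood offcuts across the middle of both bars, square to them and centred over the sheet. Set the shortest offcut down inside the outline marked on the free-running turntable, its long side along the outline's long side, without turning the turntable. Leave the middle-length offcut where it lies.

Things in the scene. Friction and masses are not known exactly. Their poses are not given: they have to be found in the camera images.
- bar_a: dark brown hardwood bar (bench dog) lying on the surface, 150 x 23 x 31 mm (x, y, z); origin at the centre of its underside, x along its length, z up. A thin leaf spring sits on the +y side of its +x half: near the middle and on the -x half the plain wood reaches only from y = -12 to +8 mm, 20 mm wide. 0.09 kg
- bar_b: the second bar, the same as bar_a in size, axes and mass; the two may change places
- offcut_long: the longest of three pale wood offcuts, plain block 50 x 160 x 38 mm; origin at the centre of its underside, y along its length, z up; about 0.18 kg
- offcut_short: the shortest of the three pale offcuts, plain block 50 x 70 x 44 mm; origin at the centre of its underside, y along its 70 mm length, z up; about 0.09 kg
- offcut_mid: the middle-length pale offcut, plain block 45 x 120 x 30 mm, not needed: it stays where it lies; origin at the centre of its underside, y along its length, z up
- card: grey card sheet fixed flat on the work surface, 160 x 124 x 3 mm; origin at the centre of its underside (its top is 3 mm higher), x along its 160 mm long edges, y across it, z up. A bar just inside a long edge has its centre 50 mm from the sheet's middle line
- disc: round plywood disc of the turntable, 176 mm across, 14 mm thick, its top 32 mm above the work surface; it spins freely on a low grey foot under a very light touch; origin on its axis at its underside, x towards the marked outline, z up
- mark (a point): middle of the rectangular outline (80 x 60 mm over its thin dark lines) marked on the disc's top on one side of the axis, 44 mm from the axis; on the top face, x along the outline's long side (radially outward), y along its short side, z up

How it is judged:
At the end, for the whole second after the job is handed in: Bars flat on the sheet, 50 mm either side of its middle line (13 mm, 0.15 rad; 15 mm along); longest offcut level on both, centred (15 mm), square (0.15 rad); shortest flat in the outline (12 mm, 0.17 rad); outline within 12 mm, middle offcut within 20 mm of their starts; all at rest ((((x of bar_a in the frame of card between -0.015 and 0.015 m and y of bar_a in the frame of card between 0.037 and 0.063 m and z of bar_a in the frame of card between -0.001 and 0.008 m and angle between the x axis of bar_a and the x axis of card, either way round below 0.15 rad and angle between bar_a's own z axis and vertical below 0.1 rad) and (x of bar_b in the frame of card between -0.015 and 0.015 m and y of bar_b in the frame of card between -0.063 and -0.037 m and z of bar_b in the frame of card between -0.001 and 0.008 m and angle between the x axis of bar_b and the x axis of card, either way round below 0.15 rad and angle between bar_b's own z axis and vertical below 0.1 rad)) or ((x of bar_a in the frame of card between -0.015 and 0.015 m and y of bar_a in the frame of card between -0.063 and -0.037 m and z of bar_a in the frame of card between -0.001 and 0.008 m and angle between the x axis of bar_a and the x axis of card, either way round below 0.15 rad and angle between bar_a's own z axis and vertical below 0.1 rad) and (x of bar_b in the frame of card between -0.015 and 0.015 m and y of bar_b in the frame of card between 0.037 and 0.063 m and z of bar_b in the frame of card between -0.001 and 0.008 m and angle between the x axis of bar_b and the x axis of card, either way round below 0.15 rad and angle between bar_b's own z axis and vertical below 0.1 rad))) and x of offcut_long in the frame of card between -0.015 and 0.015 m and y of offcut_long in the frame of card between -0.015 and 0.015 m and z of offcut_long in the frame of card between 0.03 and 0.039 m and angle between the y axis of offcut_long and the y axis of card, either way round below 0.15 rad and angle between each of offcut_long, offcut_short's own z axis and vertical below 0.07 rad and horizontal distance between offcut_short and mark below 0.012 m and z of offcut_short in the frame of mark between -0.004 and 0.005 m and angle between the y axis of offcut_short and the x axis of mark, either way round below 0.17 rad and distance of mark from where it was at the start of the episode below 0.012 m and distance of offcut_mid from where it was at the start of the episode below 0.02 m and angular speed of disc below 0.1 rad/s and linear speed of each of bar_a, bar_b, offcut_long, offcut_short, offcut_mid below 0.02 m/s and angular speed of each of bar_a, bar_b, offcut_long, offcut_short, offcut_mid below 0.15 rad/s); the robot touches nothing.
It fails at once if the turntable is turned (its marked outline carried more than 15 mm from where it was) (distance of mark from where it was at the start of the episode above 0.015 m).
It fails at once if the middle-length offcut is moved more than 20 mm (distance of offcut_mid from where it was at the start of the episode above 0.02 m).
It also fails if it takes over 106 s, if anything falls off the work surface, if the arm or the gripper's body presses on something with over 40 N, if the wrist force passes 120 N, or if a joint passes its speed limit or range.

### The arm

A 6-joint arm with a two-finger parallel gripper is mounted at the origin on a cart in front of the work surface, level with it; the furniture and walls round the work are solid. World frame = base frame: x ahead of the robot, y to its left, z up, the work surface at z = 0. Lengths are in m, angles in rad, forces in N, time in s.
With the tool pointing down it reaches from about 0.325 to 1 m from the base axis. Payload 5.1 kg.
Tool frame: the origin (TCP) lies midway between the tips of the shut fingers; the grasp point (between the pads) lies env.tcp_to_grasp behind it (env.tcp_to_grasp is the distance from the TCP to the grasp point, in m); x points along the fingers, z is the direction in which the jaws open and shut, and the axes are right-handed (so a half turn about x gives the same grasp; the last joint's range is limited). The gripper opens to 85 mm and grips with 20 to 120 N. Pads are 22 mm wide; open, the fingers measure 114 mm over their backs; the gripper's body (76 mm by 85 mm) begins 54 mm behind the grasp point. The pads swing forward as they close: fully open they stand 13 mm farther back than shut.
Start: joints at [1.203, 0.124, 1.65, -0, 1.367, -0.083], TCP at [0.183, 0.624, 0.231] pointing down, gripper open.
Joint ranges: [-2.61, 2.61], [-1.02, 2.33], [0.03, 2.71], [-1.35, 4.49], [0.32, 2.68], [-2.91, 2.91]. Speed limits (rad/s): [2.57, 2.57, 3.14, 3.14, 3.14, 3.14].

### API

Orientations are given as a rotation vector (axis times angle).
In Python, from workcell import readout, cams, order, spotter, env gives the robot as it stands. The module is installed in compiled form; this text tells all that it offers.
- The arm moves only by the tool send_rows, never from a script. Its argument "deltas" is a list of rows, each a list of 7 numbers: the turn, a rotation vector about the tool's x, y, z in degrees, then the shift along the tool's x, y, z in cm, then the opening, from -1 (shut) to 1 (fully open). In form: [[ax, ay, az, tx, ty, tz, grip], ...]. A call has 1 to 12 rows; each row shifts and turns the commanded pose from where the row before left it, along the tool's axes as they then stand; what a row does not reach is not made up. A row lasts 1/8 s, in which the tool goes at most 62.5 mm and 10.7 degrees, less where a joint would pass 70% of its speed; a pose out of reach is approached as far as the arm can. A call with a gripper value outside its range is refused whole. The fingers move at their own pace and stop on an object; "squeeze" is the grip in N (left out, the last holds). Time passes only in rows, so rows that do not move let the fingers close. It gives the time, the measured TCP pose, the force and the opening at its end, in the units of the state.
- readout.observe(): the state, without advancing time (a new reading comes with each control period).
- cams.capture(name): name is "scene" or "top" or "wrist"; returns the picture (400x640x3 uint8, blue, green, red); there is no depth.
- cams.camera_info(name): a dict with "mtx" (3x3 intrinsics, pixels), "dist" ([k1, k2, p1, p2, k3] as OpenCV has them; the pictures are not rectified), "R" (3x3) and "t" (3): a world point X has camera coordinates R X + t; the wrist camera has in their place "tool_from_camera" (4x4, takes a point from camera to tool coordinates, whose origin is the TCP and whose axes are the tool frame's). Camera axes: x right, y down, z forward; pixel columns grow to the right and rows downward; lengths in m; the calibration is good to about 2 mm. A picture is of the moment at which its call begins: read the wrist's pose just before it. camera_info takes no time and is no camera call.
- order.hand_in(): hands the job in, once; it reports no verdict.
Trained networks look in the newest picture that a camera, given by its name, has taken for a name from the list of things; names that differ only in an ending like _2 or _b are one class to them, and where a whole thing is asked for, a point or a joint stands for the part that bears it (a point fixed in the world has none). Each returns a list of dicts, best first, with "p" (0 to 1); they miss things now and then, are a little off and sometimes report something else, mostly with a low value. They report only what shows in the picture. A call takes as long as a camera call.
- spotter.silhouettes(camera, label): "pixels" (400x640 bool, what is visible of it) and "bbox" ([left, top, width, height] in pixels, round what is visible of it).
The state is a dict: "clock": time; "joint_pos": joint angles; "joint_velocities": joint speeds; "joint_efforts": joint torques, N m; "tcp_pos": TCP position; "orientation": TCP orientation; "wrist_force": force on the tool from outside, world axes, zero at the start; "torque": the same for the moment, N m; "finger_gap": finger opening in m.
Only numpy, scipy, OpenCV 4.12 (cv2) and the standard library are available. Lean on these libraries where they do the work, as an engineer would, in place of code of your own. Each camera call takes 0.05 s, during which the arm holds its last target.

## Working session

There is one attempt and no reset: what is moved stays moved. The work goes in short steps, Python scripts to look and compute and a tool call to move; the robot and the scene stay as the last step left them, time stands still between calls to the robot, and variables do not carry over. Pictures are saved under pics/ and viewed, and the job is handed in when it is done.

Besides the shell and the picture viewer there is one more tool, called after ">>>" in YAML: its name, and indented under it one key for each argument. send_rows: Moves the arm, as the interface text tells. Its arguments: {"type":"object","properties":{"deltas":{"type":"array","items":{"type":"array","items":{"type":"number"}}},"squeeze":{"type":"number"}},"required":["deltas"]}

```bash
mkdir -p pics; python3 - <<'E'
from workcell import readout,cams,env
import cv2
print(readout.observe()); print(env.tcp_to_grasp)
for n in ["scene","top","wrist"]:
    cv2.imwrite(f"pics/{n}0.png",cams.capture(n)); print(n,cams.camera_info(n))
E
```

```text
{'clock': 0.0, 'joint_pos': array([ 1.20340154e+00,  1.24479824e-01,  1.65169352e+00,  9.41009849e-06,
        1.36746769e+00, -8.26067464e-02]), 'joint_velocities': array([-0.00088682,  0.00056847,  0.00176403, -0.00020955,  0.00350708,
        0.00064223]), 'joint_efforts': array([-1.22088357e-03, -4.23631382e+01, -3.65442467e+01, -1.90341070e-04,
        6.96838557e-03,  7.22546247e-06]), 'tcp_pos': array([0.1824297 , 0.62323827, 0.23005782]), 'orientation': array([-0.99804504,  1.33235516,  0.99624739]), 'wrist_force': array([0.51247813, 0.88420799, 0.39362451]), 'torque': array([-0.01316261,  0.02022464, -0.02273717]), 'finger_gap': 0.08517444598095633}
0.0187
scene {'mtx': array([[379.90230158,   0.        , 314.78228388],
       [  0.        , 379.90230158, 196.40945424],
       [  0.        ,   0.        ,   1.        ]]), 'dist': array([0.00870579, 0.        , 0.        , 0.        , 0.        ]), 'R': array([[ 0.46041265, -0.88763978, -0.01076128],
       [-0.65270815, -0.33028918, -0.68182192],
       [ 0.60165793,  0.32094341, -0.73143903]]), 't': array([-0.24352756,  0.3
[... 389 characters left out ...]
337 ,  0.01647604, -0.97589144]]), 't': array([-0.03672324,  0.53753927,  0.88498169])}
wrist {'mtx': array([[322.18056747,   0.        , 321.26473474],
       [  0.        , 322.18056747, 198.47072793],
       [  0.        ,   0.        ,   1.        ]]), 'dist': array([-0.03377316,  0.        ,  0.        ,  0.        ,  0.        ]), 'tool_from_camera': array([[ 4.47762146e-05, -2.66295601e-01,  9.63891410e-01,
        -1.41981469e-01],
       [ 9.24503059e-04, -9.63890988e-01, -2.66295528e-01,
         6.69282275e-02],
       [ 9.99999572e-01,  9.03044263e-04,  2.03031708e-04,
        -5.80528997e-04],
       [ 0.00000000e+00,  0.00000000e+00,  0.00000000e+00,
         1.00000000e+00]])}
```

View pics/scene0.png

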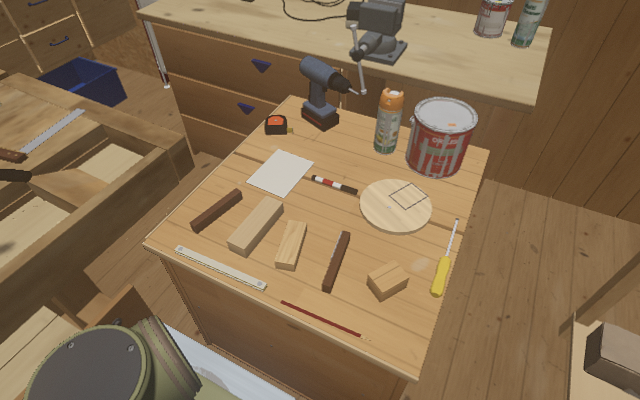

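View pics/top0.png

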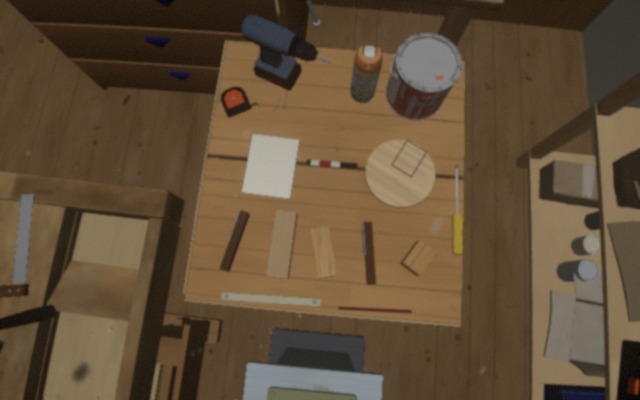

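View pics/wrist0.png

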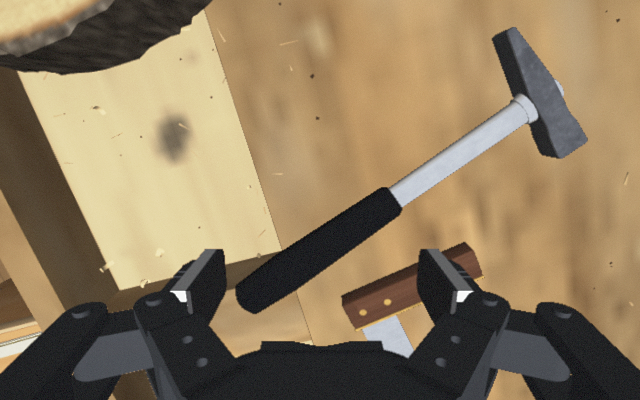

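```bash
cat > h.py <<'E'
import numpy as np,cv2
from workcell import readout,cams,spotter,env
from scipy.optimize import minimize
from scipy.spatial.transform import Rotation as Rn
def box(dx,dy,dz,y0=None,x0=None):
    xs=(-dx/2,dx/2) if x0 is None else x0
    ys=(-dy/2,dy/2) if y0 is None else y0
    return np.array([[a,b,c] for a in xs for b in ys for c in (0,dz)])
M={'offcut_long':[box(.05,.16,.038)],'offcut_short':[box(.05,.07,.044)],'offcut_mid':[box(.045,.12,.03)],'card':[box(.16,.124,.003)],
 'bar':[box(.15,.02,.031,y0=(-.0115,.008)),box(.07,.023,.022,x0=(0.01,.07),y0=(-.0115,.0115))]}
M['bar'][1][:,2]=np.where(M['bar'][1][:,2]>0,.025,.005)
t=np.linspace(0,2*np.pi,60,endpoint=False)
M['disc']=[np.array([[.088*np.cos(a),.088*np.sin(a),z] for a in t for z in (0,.014)])]
def tf(p,P,z): 
    c,s=np.cos(p[2]),np.sin(p[2]); 
    return np.c_[c*P[:,0]-s*P[:,1]+p[0],s*P[:,0]+c*P[:,1]+p[1],P[:,2]+z]
def caminfo(n):
    i=cams.camera_info(n)
    if n=='wrist':
        s=readout.observe(); T=np.eye(4);T[:3,:3]=Rn.from_rotvec(s['orientation']).as_matrix();T[:3,3]=s['tcp_pos']
        W=np.linalg.inv(T@i['tool_from_camera']); i['R']=W[:3,:3];i['t']=W[:3,3]
    return i
def proj(i,X):
    return cv2.projectPoints(np.asarray(X,float),cv2.Rodrigues(i['R'])[0],i['t'],i['mtx'],i['dist'])[0][:,0]
def unproj(i,uv,z):
    n=cv2.undistortPoints(np.array(uv,float).reshape(-1,1,2),i['mtx'],i['dist'])[:,0]
    d=np.c_[n,np.ones(len(n))]@i['R']; c=-i['R'].T@i['t']
    return c+d*((z-c[2])/d[:,2])[:,None]
S=4
def render(i,parts,p,z,roi):
    x0,y0,w,h=roi; m=np.zeros((h*S,w*S),np.uint8)
    for P in parts:
        uv=proj(i,tf(p,P,z)); uv=((uv-[x0-.5,y0-.5])*S).astype(np.float32)
        cv2.fillConvexPoly(m,cv2.convexHull(np.round(uv*16).astype(np.int32)),1,shift=4)
    return cv2.resize(m.astype(np.float32),(w,h),interpolation=cv2.INTER_AREA)
def fit(parts,z,obs,p0):
    """obs list of (info,mask)"""
    R=[]
    for i,m in obs:
        ys,xs=np.nonzero(m); x0=max(xs.min()-12,0);y0=max(ys.min()-12,0)
        w=xs.max()-x0+13;h=ys.max()-y0+13
        mm=np.zeros((h,w),np.float32); q=m[y0:y0+h,x0:x0+w]; mm[:q.shape[0],:q.shape[1]]=q
        R.append((i,mm,(x0,y0,w,h)))
    def cost(q):
        p=[q[0],q[1],q[2]/20]
        return sum(np.abs(render(i,parts,p,z,r)-m).sum()/m.sum() for i,m,r in R)
    best=None
    for a in p0[2]:
        x=np.array([p0[0],p0[1],a*20]); sim=np.vstack([x]+[x+d for d in np.diag([.01,.01,3.])])
        r=minimize(cost,x,method='Nelder-Mead',options=dict(initial_simplex=sim,xatol=1e-4,fatol=1e-4))
        if best is None or r.fun<best[1]: best=([r.x[0],r.x[1],r.x[2]/20],r.fun)
    return best
E
cat > a.py <<'E'
from h import *
I={n:caminfo(n) for n in('top','scene')}
im={n:cams.capture(n) for n in I}
vis={n:im[n].copy() for n in I}
D={}
for lab,z in [('offcut_long',0),('offcut_short',0),('offcut_mid',0),('card',0),('disc',.018),('bar_a',0)]:
    det={n:[d for d in spotter.silhouettes(n,lab)] for n in I}
    for n in I: print(lab,n,[(round(d['p'],2),d['bbox']) for d in det[n]])
    D[lab]=det
import pickle; pickle.dump((I,im,D),open('d0.pkl','wb'))
E
python3 a.py
```

```text
offcut_long top [(0.81, [268.3, 209.9, 31.7, 67.9]), (0.35, [366.2, 142.5, 68.2, 61.9])]
offcut_long scene [(0.7, [230.2, 198.1, 53.5, 57.9])]
offcut_short top [(0.59, [404.8, 240.9, 29.2, 36.2])]
offcut_short scene [(0.69, [364.2, 260.0, 42.7, 44.1])]
offcut_mid top [(0.58, [307.2, 227.9, 30.8, 48.8])]
offcut_mid scene [(0.7, [272.4, 222.6, 39.3, 51.3])]
card top [(0.97, [242.4, 132.9, 56.0, 64.9])]
card scene [(0.89, [244.9, 146.7, 70.0, 51.3])]
disc top [(0.71, [366.5, 139.0, 68.3, 66.6])]
disc scene [(0.94, [359.2, 180.4, 74.5, 54.0])]
bar_a top [(0.77, [218.3, 206.4, 31.8, 66.8]), (0.57, [361.5, 220.7, 16.4, 64.1])]
bar_a scene [(0.94, [190.1, 187.6, 53.2, 45.6]), (0.65, [321.5, 231.8, 29.8, 59.5]), (0.5, [275.9, 222.7, 36.1, 49.6])]
```

```bash
cat > b.py <<'E'
from h import *
import pickle
I,im,D=pickle.load(open('d0.pkl','rb'))
A=np.arange(0,np.pi,np.pi/6); A2=np.arange(0,2*np.pi,np.pi/6)
jobs=[('offcut_long','offcut_long',0,0,A),('offcut_short','offcut_short',0,0,A),('offcut_mid','offcut_mid',0,0,A),('card','card',0,0,A),('disc','disc',.018,0,[0]),('bar_a','bar',0,0,A2),('bar_a','bar',0,1,A2)]
vis={n:cv2.resize(im[n],None,fx=3,fy=3,interpolation=cv2.INTER_CUBIC) for n in I}
out={}
for lab,m,z,k,a in jobs:
    obs=[(I[n],D[lab][n][k]['pixels']) for n in I]
    c=D[lab]['top'][k]['bbox']; g=unproj(I['top'],[[c[0]+c[2]/2,c[1]+c[3]/2]],z+.015)[0]
    p,f=fit(M[m],z,obs,(g[0],g[1],a)); out[lab+str(k)]=p
    s=[fit(M[m],z,[o],(p[0],p[1],[p[2]])) for o in obs]
    print(lab,k,np.round(p,4),round(f,3),[(np.round(q[0],3),round(q[1],2)) for q in s])
    for n in I:
        for P in M[m]:
            uv=proj(I[n],tf(p,P,z)); cv2.polylines(vis[n],[cv2.convexHull(((uv+.5)*3-.5).astype(np.int32))],True,(0,0,255) if P is M[m][0] else (0,255,0),1)
cv2.imwrite('pics/top_fit.png',vis['top'][360:900,540:1320]); cv2.imwrite('pics/scene_fit.png',vis['scene'][400:940,540:1330])
pickle.dump(out,open('p0.pkl','wb'))
E
python3 b.py
```

```text
offcut_long 0 [0.4324 0.1068 1.5411] 0.133 [(array([0.433, 0.107, 1.536]), np.float64(0.07)), (array([0.432, 0.107, 1.545]), np.float64(0.07))]
offcut_short 0 [ 0.4288 -0.2214  1.0236] 0.125 [(array([ 0.428, -0.221,  1.006]), np.float64(0.05)), (array([ 0.428, -0.223,  1.053]), np.float64(0.07))]
offcut_mid 0 [0.4213 0.0058 1.8423] 0.116 [(array([0.423, 0.006, 1.848]), np.float64(0.06)), (array([0.42 , 0.006, 1.832]), np.float64(0.04))]
card 0 [0.6319 0.1617 3.1024] 0.077 [(array([0.633, 0.162, 3.101]), np.float64(0.03)), (array([0.631, 0.162, 3.106]), np.float64(0.04))]
disc 0 [ 0.6359 -0.1662  0.1204] 0.074 [(array([ 0.636, -0.166,  0.143]), np.float64(0.04)), (array([ 0.636, -0.166,  0.154]), np.float64(0.04))]
bar_a 0 [ 0.4303  0.2259 -0.2076] 0.197 [(array([ 0.431,  0.227, -0.218]), np.float64(0.12)), (array([ 0.429,  0.225, -0.207]), np.float64(0.05))]
bar_a 1 [ 0.431  -0.1026  6.4228] 0.175 [(array([ 0.431, -0.103,  6.419]), np.float64(0.08)), (array([ 0.431, -0.103,  6.425]), np.float64(0.09))]
```

View pics/top_fit.png

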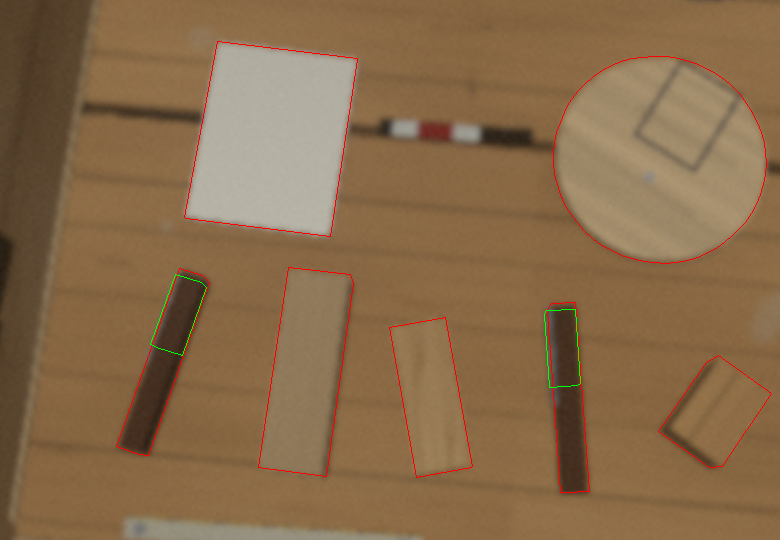

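View pics/scene_fit.png

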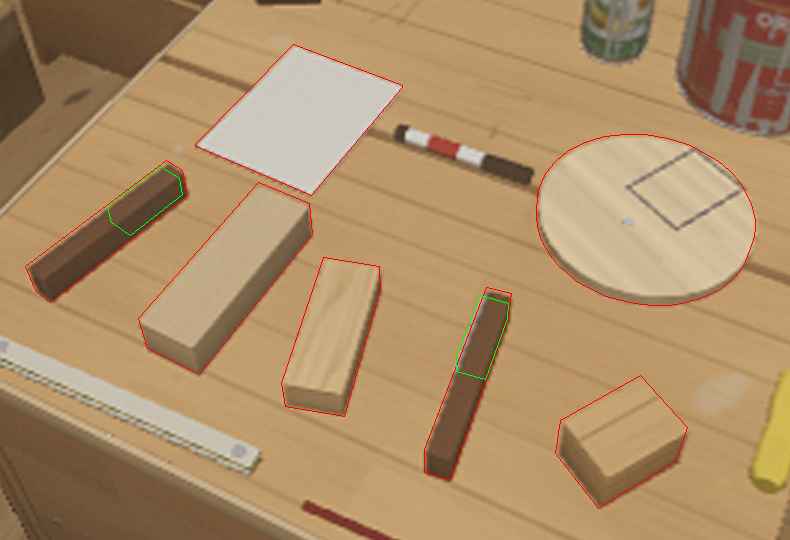

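```bash
python3 - <<'E'
import pickle,cv2,numpy as np
I,im,D=pickle.load(open('d0.pkl','rb'))
a=cv2.resize(im['top'][200:280,212:258],None,fx=7,fy=7,interpolation=cv2.INTER_CUBIC)
b=cv2.resize(im['scene'][182:238,185:248],None,fx=7,fy=7,interpolation=cv2.INTER_CUBIC)
h=max(a.shape[0],b.shape[0]); o=np.zeros((h,a.shape[1]+b.shape[1],3),np.uint8)
o[:a.shape[0],:a.shape[1]]=a;o[:b.shape[0],a.shape[1]:]=b
cv2.imwrite('pics/barz.png',np.clip(o*1.6,0,255).astype(np.uint8))
E
```

```text
(no output)
```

View pics/barz.png

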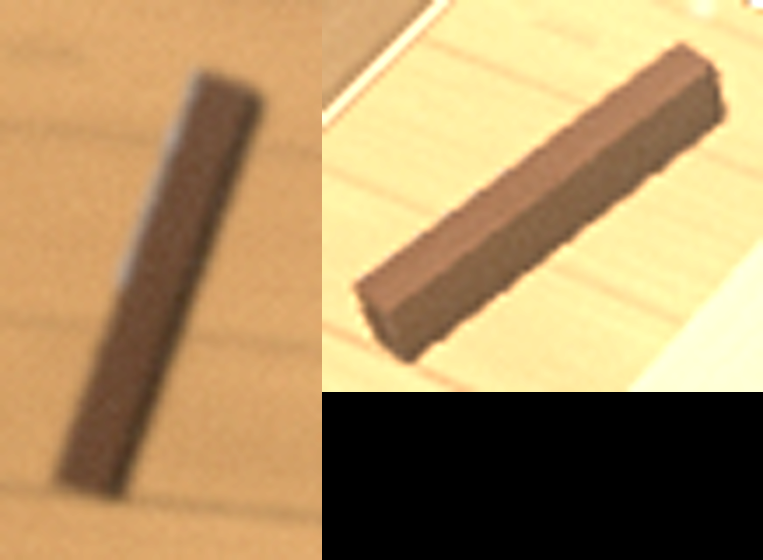

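```bash
cat >> h.py <<'E'
def plan(x,y,z,phi):
    """target TCP with jaw axis (tool z) yaw phi (mod pi), tool x down; prints needed turn about tool x (deg), and shift in tool axes (cm) before/after turning"""
    s=readout.observe(); R=Rn.from_rotvec(s['orientation']).as_matrix(); p=s['tcp_pos']
    zt=np.array([np.cos(phi),np.sin(phi),0]); 
    best=None
    for sg in (1,-1):
        T=np.c_[[0,0,-1.],np.cross(sg*zt,[0,0,-1.]),sg*zt]
        rv=np.degrees(Rn.from_matrix(R.T@T).as_rotvec())
        if best is None or np.linalg.norm(rv)<np.linalg.norm(best[0]): best=(rv,T)
        else: alt=(rv,T)
    d=np.array([x,y,z])-p
    print('t',round(s['clock'],2),'tcp',np.round(p,4),'gap',round(s['finger_gap'],4),'F',np.round(s['wrist_force'],1),'q',np.round(s['joint_pos'],2))
    print(' turn',np.round(best[0],1),'alt',np.round(alt[0],1),'| shift old axes cm',np.round(R.T@d*100,2),'| after turn',np.round(best[1].T@d*100,2),'alt',np.round(alt[1].T@d*100,2))
E
python3 - <<'E'
from h import *
I={n:caminfo(n) for n in('top','scene')}
T=np.array([(681,61),(739,97),(695,170),(636,133),(648,177)])+[540,360]; Sc=np.array([(693,150),(742,188),(677,229),(627,187),(628,222)])+[540,400]
for n,c in(('top',T),('scene',Sc)):
    w=unproj(I[n],(c+.5)/3-.5,.032)[:,:2]; print(n,np.round(w,4)); m=w[:4].mean(0); a=(w[0]+w[1]-w[2]-w[3])/2; r=m-np.array([.6359,-.1662])
    print(m, np.linalg.norm(a),'ang',np.degrees(np.arctan2(a[1],a[0])),'radial',np.linalg.norm(r),np.degrees(np.arctan2(r[1],r[0])))
# paint can, spray base
print(unproj(I['scene'],[[435,174],[412,165],[384,152],[305,125]],0))
plan(.4105,.2295,.2,-.2076+np.pi/2)
E
```

```text
top [[ 0.7213 -0.1794]
 [ 0.6938 -0.2297]
 [ 0.6264 -0.1951]
 [ 0.6539 -0.1445]
 [ 0.6168 -0.1564]]
[ 0.67385267 -0.18719162] 0.07584056275983417 ang -27.242447724095662 radial 0.043371115008252616 -28.946976989045922
scene [[ 0.7194 -0.18  ]
 [ 0.6945 -0.23  ]
 [ 0.6268 -0.1962]
 [ 0.6526 -0.1445]
 [ 0.6161 -0.1586]]
[ 0.67331185 -0.18770002] 0.07566347878626703 ang -27.224439109565914 radial 0.04314970948637578 -29.885329915818204
[[ 8.16633907e-01 -2.23901716e-01  1.11022302e-16]
 [ 8.23775041e-01 -1.56374491e-01  0.00000000e+00]
 [ 8.41551487e-01 -6.62475191e-02  0.00000000e+00]
 [ 8.53307377e-01  2.03246039e-01  0.00000000e+00]]
t 0.85 tcp [0.1827 0.6238 0.2314] gap 0.0855 F [0.2 0.1 1. ] q [ 1.2   0.12  1.65 -0.    1.37 -0.08]
 turn [-4.4  0.   0. ] alt [175.6   0.   -0. ] | shift old axes cm [  3.14 -32.94 -31.44] | after turn [  3.14 -30.42 -33.89] alt [ 3.14 30.42 33.89]
```

>>> send_rows:
  deltas:
    - [-4.4,0,0,0,0,0,1]
    - [0,0,0,0,-3.0,-3.4,1]
    - [0,0,0,0,-3.0,-3.4,1]
    - [0,0,0,0,-3.0,-3.4,1]
    - [0,0,0,0,-3.0,-3.4,1]
    - [0,0,0,0,-3.0,-3.4,1]
    - [0,0,0,0,-3.0,-3.4,1]
    - [0,0,0,1,-3.0,-3.4,1]
    - [0,0,0,1,-3.0,-3.4,1]
    - [0,0,0,1,-3.0,-3.4,0.3]
    - [0,0,0,0,-3.4,-3.3,0.3]
    - [0,0,0,0,0,0,0.3]
  squeeze: 40

```text
clock: 2.35
tcp_pos: [0.4113, 0.2273, 0.2014]
orientation: [-1.051, 1.302, 1.051]
wrist_force: [0.2, 0.9, -0.0]
finger_gap: 0.0557
```

```bash
cat > look.py <<'E'
from h import *
import pickle,sys
P=pickle.load(open('p0.pkl','rb'))
name=sys.argv[1]; items=sys.argv[2:]
i=caminfo('wrist'); im=cams.capture('wrist')
for it in items:
    p=P[it]; m='bar' if it.startswith('bar') else it[:-1]
    for Q in M[m]: cv2.polylines(im,[cv2.convexHull(proj(i,tf(p,Q,.018 if m=='disc' else 0)).astype(np.int32))],True,(0,0,255),1)
cv2.imwrite(f'pics/{name}.png',im)
E
python3 look.py w1 bar_a0 offcut_long0; python3 -c "
from h import *
plan(.4103,.2282,.005,-.2076+np.pi/2)"
```

```text
t 2.4 tcp [0.4106 0.2285 0.2015] gap 0.0557 F [-0.   1.4  0.4] q [ 0.39 -0.27  2.07  0.    1.34 -0.97]
 turn [-0.2  0.  -0. ] alt [179.8  -0.   -0. ] | shift old axes cm [19.65  0.02 -0.04] | after turn [19.65  0.02 -0.03] alt [19.65 -0.02  0.03]
```

View pics/w1.png

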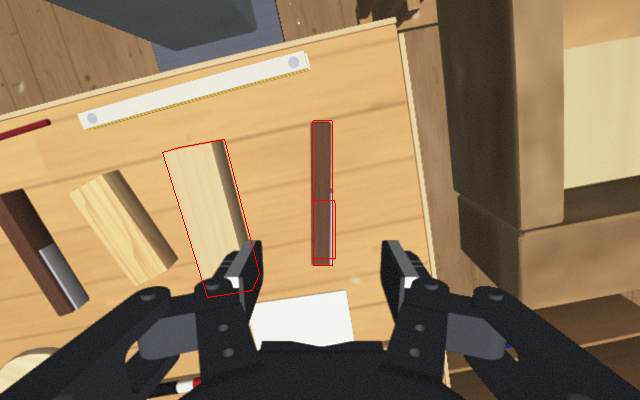

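>>> send_rows:
  deltas:
    - [0,0,0,5,0,0,0.3]
    - [0,0,0,5,0,0,0.3]
    - [0,0,0,5,0,0,0.3]
    - [0,0,0,3,0,0,0.3]
    - [0,0,0,1.5,0,0,0.3]
    - [0,0,0,0,0,0,-1]
    - [0,0,0,0,0,0,-1]
    - [0,0,0,0,0,0,-1]
    - [0,0,0,0,0,0,-1]
    - [0,0,0,0,0,0,-1]
  squeeze: 40

```text
clock: 3.65
tcp_pos: [0.4114, 0.23, 0.008]
orientation: [-1.054, 1.297, 1.054]
wrist_force: [-1.2, 0.6, 6.0]
finger_gap: 0.0191
```

```bash
python3 -c "
from h import *
# bar a target center on card +y side
th=3.1024-np.pi; c,s=np.cos(th),np.sin(th)
tx,ty=.6319-s*.05,.1617+c*.05
gx,gy=-.02,-.0018
print(tx,ty,th)
X,Y=tx+c*gx-s*gy,ty+s*gx+c*gy
plan(X,Y,.12,th+np.pi/2); plan(X,Y,.012,th+np.pi/2)"
```

```text
0.6338591310311196 0.21166160331297332 -0.03919265358979329
t 3.65 tcp [0.4114 0.23   0.008 ] gap 0.0191 F [-1.2  0.6  6. ] q [ 0.4  -0.01  2.21  0.    0.94 -0.97]
 turn [-9.7  0.1  0.1] alt [170.3   0.2  -0.2] | shift old axes cm [-11.15 -20.23   2.32] | after turn [-11.2  -20.3   -1.14] alt [-11.2   20.3    1.14]
t 3.65 tcp [0.4114 0.23   0.008 ] gap 0.0191 F [-1.2  0.6  6. ] q [ 0.4  -0.01  2.21  0.    0.94 -0.97]
 turn [-9.7  0.1  0.1] alt [170.3   0.2  -0.2] | shift old axes cm [ -0.35 -20.2    2.29] | after turn [ -0.4  -20.3   -1.14] alt [-0.4  20.3   1.14]
```

>>> send_rows:
  deltas:
    - [0,0,0,-2,0,0,-1]
    - [0,0,0,-4,0,0,-1]
    - [0,0,0,-5,0,0,-1]
    - [-9.7,0,0,0,0,0,-1]
    - [0,0,0,0,-4,-0.2,-1]
    - [0,0,0,0,-4,-0.2,-1]
    - [0,0,0,0,-4,-0.2,-1]
    - [0,0,0,0,-4,-0.2,-1]
    - [0,0,0,0,-4.3,-0.3,-1]
    - [0,0,0,0,0,0,-1]

```text
clock: 4.9
tcp_pos: [0.6146, 0.2096, 0.1159]
orientation: [-1.18, 1.228, 1.179]
wrist_force: [1.1, -0.2, -0.3]
finger_gap: 0.0191
```

```bash
cat > pl.py <<'E'
from h import *
import sys
a=[float(v) for v in sys.argv[1:]]
plan(*a)
E
python3 pl.py .6138 .2106 .011 1.5316
```

```text
t 4.9 tcp [0.6146 0.2096 0.1159] gap 0.0191 F [ 1.1 -0.2 -0.3] q [ 0.25  0.22  1.75 -0.    1.18 -1.28]
 turn [-0.1 -0.   0. ] alt [179.9   0.    0. ] | shift old axes cm [10.49  0.08  0.09] | after turn [10.49  0.08  0.09] alt [10.49 -0.08 -0.09]
```

>>> send_rows:
  deltas:
    - [0,0,0,4,0,0,-1]
    - [0,0,0,4,0,0,-1]
    - [0,0,0,1.7,0,0,-1]
    - [0,0,0,0.5,0,0,-1]
    - [0,0,0,0.3,0,0,-1]
    - [0,0,0,0.2,0,0,-1]

```text
clock: 5.65
tcp_pos: [0.6137, 0.2109, 0.0111]
orientation: [-1.181, 1.225, 1.179]
wrist_force: [0.1, -0.4, 2.2]
finger_gap: 0.0191
```

>>> send_rows:
  deltas:
    - [0,0,0,0,0,0,0.1]
    - [0,0,0,0,0,0,0.3]
    - [0,0,0,0,0,0,0.3]
    - [0,0,0,-2,0,0,0.3]
    - [0,0,0,-4,0,0,0.3]
    - [0,0,0,-6,0,0,0.3]
    - [0,0,0,-6,0,0,0.3]

```text
clock: 6.52
tcp_pos: [0.6124, 0.2104, 0.1926]
orientation: [-1.181, 1.226, 1.18]
wrist_force: [0.6, -0.4, -0.2]
finger_gap: 0.0551
```

```bash
python3 pl.py .4114 -.1072 .19 1.710
```

```text
t 6.53 tcp [0.6124 0.2104 0.1926] gap 0.0551 F [ 0.6 -0.4 -0.2] q [ 0.25  0.14  1.69  0.    1.3  -1.28]
 turn [-10.2   0.    0.1] alt [ 1.698e+02  1.000e-01 -0.000e+00] | shift old axes cm [  0.22  18.86 -32.52] | after turn [  0.26  24.31 -28.67] alt [  0.26 -24.31  28.67]
```

>>> send_rows:
  deltas:
    - [-10.2,0,0,0,0,0,0.3]
    - [0,0,0,0,3.04,-3.58,0.3]
    - [0,0,0,0,3.04,-3.58,0.3]
    - [0,0,0,0,3.04,-3.58,0.3]
    - [0,0,0,0,3.04,-3.58,0.3]
    - [0,0,0,0,3.04,-3.58,0.3]
    - [0,0,0,0,3.04,-3.58,0.3]
    - [0,0,0,0,3.04,-3.58,0.3]
    - [0,0,0,0,3.04,-3.58,0.3]
    - [0,0,0,0,0,0,0.3]
    - [0,0,0,0,0,0,0.3]

```text
clock: 7.9
tcp_pos: [0.4118, -0.1068, 0.1905]
orientation: [-1.312, 1.139, 1.309]
wrist_force: [1.0, -0.1, -0.2]
finger_gap: 0.0554
```

```bash
python3 look.py w2 bar_a1 offcut_mid0 offcut_short0; python3 pl.py .4114 -.1072 .006 1.710
```

```text
t 7.95 tcp [ 0.412  -0.1065  0.1902] gap 0.0558 F [ 0.2 -1.2 -0.5] q [-0.38 -0.38  2.17  0.    1.34 -2.09]
 turn [ 0.  -0.   0.1] alt [-1.8e+02 -1.0e-01 -0.0e+00] | shift old axes cm [18.42  0.09 -0.06] | after turn [18.42  0.07 -0.06] alt [18.42 -0.07  0.06]
```

View pics/w2.png

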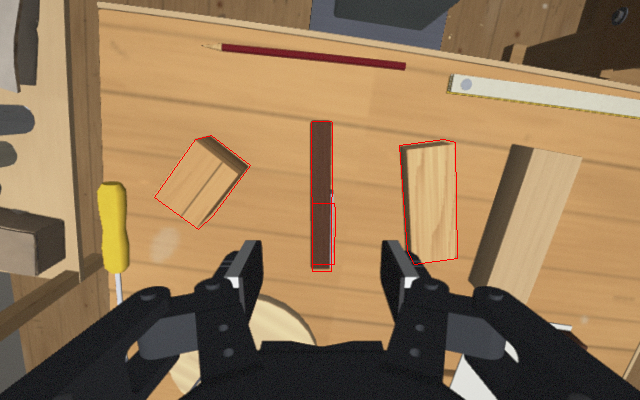

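>>> send_rows:
  deltas:
    - [0,0,0,5,0,0,0.3]
    - [0,0,0,5,0,0,0.3]
    - [0,0,0,5,0,0,0.3]
    - [0,0,0,2.4,0,0,0.3]
    - [0,0,0,0.9,0,0,0.3]
    - [0,0,0,0,0,0,-1]
    - [0,0,0,0,0,0,-1]
    - [0,0,0,0,0,0,-1]
    - [0,0,0,0,0,0,-1]
    - [0,0,0,-2,0,0,-1]
    - [0,0,0,-4,0,0,-1]
    - [0,0,0,-5,0,0,-1]

```text
clock: 9.45
tcp_pos: [0.41, -0.1065, 0.1161]
orientation: [-1.308, 1.141, 1.314]
wrist_force: [0.7, 0.8, -0.8]
finger_gap: 0.0191
```

```bash
python3 -c "
from h import *
th=3.1024-np.pi; c,s=np.cos(th),np.sin(th)
tx,ty=.6319+s*.05,.1617-c*.05
gx,gy=-.019,-.0018
X,Y=tx+c*gx-s*gy,ty+s*gx+c*gy
print(X,Y)
plan(X,Y,.12,th+np.pi/2)"
```

```text
0.6108849309928303 0.1106842487595851
t 9.45 tcp [ 0.41   -0.1065  0.1161] gap 0.0191 F [ 0.7  0.8 -0.8] q [-0.38 -0.3   2.25 -0.    1.2  -2.09]
 turn [10.2  0.1 -0.2] alt [-1.698e+02  3.000e-01  1.000e-01] | shift old axes cm [ -0.43 -22.91  18.72] | after turn [ -0.39 -19.23  22.49] alt [ -0.39  19.23 -22.49]
```

>>> send_rows:
  deltas:
    - [0,0,0,0,-2.86,2.34,-1]
    - [0,0,0,0,-2.86,2.34,-1]
    - [0,0,0,0,-2.86,2.34,-1]
    - [0,0,0,0,-2.86,2.34,-1]
    - [0,0,0,0,-2.86,2.34,-1]
    - [0,0,0,0,-2.86,2.34,-1]
    - [0,0,0,0,-2.86,2.34,-1]
    - [0,0,0,0,-2.86,2.34,-1]
    - [10.2,0,0,0,0,0,-1]
    - [0,0,0,0,0,0,-1]

```text
clock: 10.7
tcp_pos: [0.6117, 0.1104, 0.1157]
orientation: [-1.182, 1.227, 1.183]
wrist_force: [0.2, -0.6, -1.3]
finger_gap: 0.0191
```

```bash
python3 pl.py .6109 .1107 .011 1.5316
```

```text
t 10.7 tcp [0.6117 0.1104 0.1157] gap 0.0191 F [ 0.2 -0.6 -1.3] q [ 0.09  0.16  1.81 -0.    1.17 -1.44]
 turn [ 0.2 -0.  -0.1] alt [-1.798e+02  1.000e-01 -0.000e+00] | shift old axes cm [10.47  0.06  0.03] | after turn [10.47  0.08  0.03] alt [10.47 -0.08 -0.03]
```

>>> send_rows:
  deltas:
    - [0,0,0,4,0,0,-1]
    - [0,0,0,4,0,0,-1]
    - [0,0,0,1.7,0,0,-1]
    - [0,0,0,0.5,0,0,-1]
    - [0,0,0,0.5,0,0,-1]
    - [0,0,0,0,0,0,-1]
    - [0,0,0,0,0,0,0.1]
    - [0,0,0,0,0,0,0.3]
    - [0,0,0,0,0,0,0.3]
    - [0,0,0,-3,0,0,0.3]
    - [0,0,0,-6,0,0,1]
    - [0,0,0,-6,0,0,1]

```text
clock: 12.2
tcp_pos: [0.6115, 0.1102, 0.1604]
orientation: [-1.18, 1.228, 1.182]
wrist_force: [1.5, -0.1, -0.1]
finger_gap: 0.0853
```

```bash
python3 pl.py .4324 .1068 .16 1.541; python3 look.py w3
```

```text
t 12.2 tcp [0.6115 0.1102 0.1604] gap 0.0853 F [ 1.5 -0.1 -0.1] q [ 0.09  0.12  1.78 -0.    1.25 -1.44]
 turn [-0.5 -0.  -0.1] alt [ 1.795e+02 -1.000e-01  0.000e+00] | shift old axes cm [ 0.06 17.88 -1.03] | after turn [ 0.04 17.89 -0.87] alt [  0.04 -17.89   0.87]
```

View pics/w3.png

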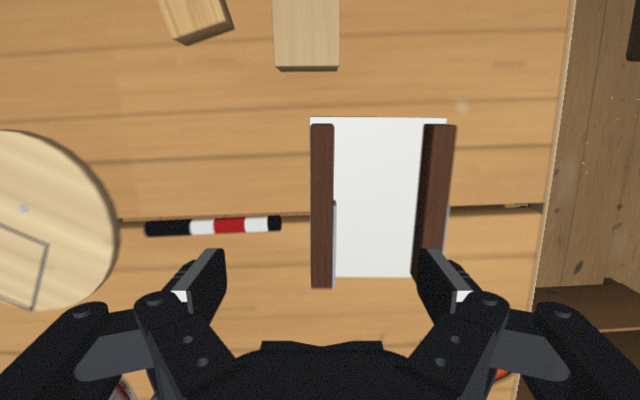

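>>> send_rows:
  deltas:
    - [-0.5,0,0,0,0,0,0.6]
    - [0,0,0,0,4.5,-0.2,0.6]
    - [0,0,0,0,4.5,-0.2,0.6]
    - [0,0,0,0,4.5,-0.2,0.6]
    - [0,0,0,0,4.4,-0.27,0.6]
    - [0,0,0,0,0,0,0.6]

```text
clock: 13.0
tcp_pos: [0.4293, 0.1068, 0.1565]
orientation: [-1.186, 1.226, 1.191]
wrist_force: [-0.2, -0.0, 0.3]
finger_gap: 0.0686
```

```bash
python3 look.py w4 offcut_long0 offcut_mid0; python3 pl.py .4324 .1068 .009 1.541
python3 - <<'E'
from h import *
for n in('top','scene'): cv2.imwrite(f'pics/{n}1.png',cams.capture(n))
E
```

```text
t 13.05 tcp [0.4312 0.1068 0.1575] gap 0.0683 F [1.  1.2 1.2] q [ 0.12 -0.29  2.17 -0.    1.27 -1.42]
 turn [ 0.  -0.  -0.1] alt [-180.     0.2   -0. ] | shift old axes cm [ 1.485e+01 -1.500e-01  1.000e-02] | after turn [14.85 -0.12  0.  ] alt [14.85  0.12 -0.  ]
```

View pics/w4.png

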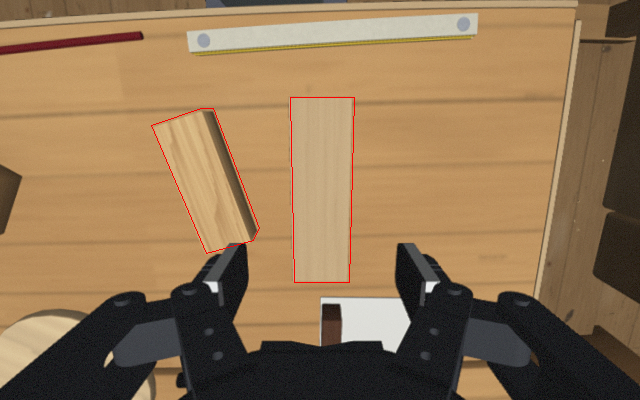

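View pics/top1.png

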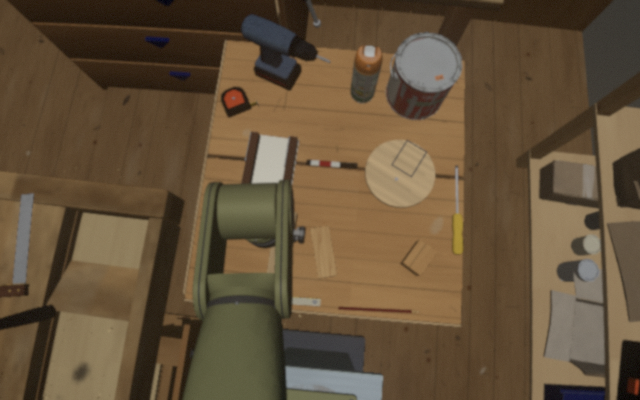

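View pics/scene1.png

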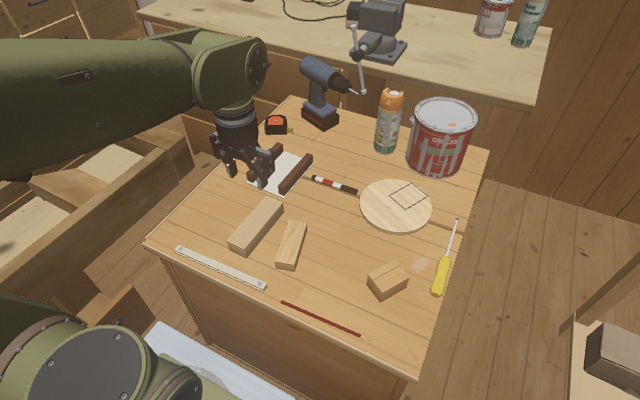

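```bash
python3 - <<'E'
from h import *
import pickle
P=pickle.load(open('p0.pkl','rb'))
i=cams.camera_info('wrist'); T=np.eye(4);T[:3,:3]=Rn.from_rotvec([-1.18,1.228,1.182]).as_matrix();T[:3,3]=[.6115,.1102,.1604]
W=np.linalg.inv(T@i['tool_from_camera']); i['R']=W[:3,:3];i['t']=W[:3,3]
im=cv2.imread('pics/w3.png')
c=P['card0']; th=c[2]-np.pi
def dr(m,p,z):
    for Q in M[m]: cv2.polylines(im,[cv2.convexHull(proj(i,tf(p,Q,z)).astype(np.int32))],True,(0,0,255),1)
dr('card',c,0)
for s in(1,-1): dr('bar',[c[0]-np.sin(th)*.05*s,c[1]+np.cos(th)*.05*s,th],.003)
cv2.imwrite('pics/w3b.png',im[90:310,260:500].repeat(2,0).repeat(2,1))
E
```

```text
(no output)
```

View pics/w3b.png

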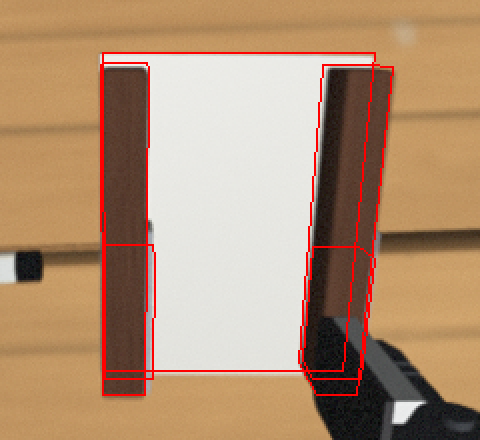

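>>> send_rows:
  deltas:
    - [0,0,0,5,-0.1,0,0.6]
    - [0,0,0,5,0,0,0.6]
    - [0,0,0,3.5,0,0,0.6]
    - [0,0,0,1.2,0,0,0.6]
    - [0,0,0,0,0,0,-1]
    - [0,0,0,0,0,0,-1]
    - [0,0,0,0,0,0,-1]
    - [0,0,0,0,0,0,-1]
  squeeze: 50

```text
clock: 14.15
tcp_pos: [0.4343, 0.107, 0.0131]
orientation: [-1.188, 1.222, 1.186]
wrist_force: [-0.8, 0.1, -2.1]
finger_gap: 0.0489
```

```bash
python3 pl.py .6319 .1617 .13 -.039
```

```text
t 14.15 tcp [0.4343 0.107  0.0131] gap 0.0489 F [-0.8  0.1 -2.1] q [ 0.12 -0.08  2.26  0.    0.96 -1.42]Traceback (most recent call last):
  File "pl.py", line 4, in <module>
    plan(*a)
    ~~~~^^^^
  File "h.py", line 65, in plan
    print(' turn',np.round(best[0],1),'alt',np.round(alt[0],1),'| shift old axes cm',np.round(R.T@d*100,2),'| after turn',np.round(best[1].T@d*100,2),'alt',np.round(alt[1].T@d*100,2))
                                                     ^^^
UnboundLocalError: cannot access local variable 'alt' where it is not associated with a value
```

```bash
sed -i "s/    best=None\n    for sg/&/; s/if best is None or np.linalg.norm(rv)<np.linalg.norm(best\[0\]): best=(rv,T)/if best is None: best=(rv,T)\n        elif np.linalg.norm(rv)<np.linalg.norm(best[0]): alt=best;best=(rv,T)/" h.py; python3 pl.py .6325 .1617 .13 -.039
```

```text
t 14.15 tcp [0.4343 0.107  0.0131] gap 0.0489 F [-0.8  0.1 -2.1] q [ 0.12 -0.08  2.26  0.    0.96 -1.42]
 turn [-89.5  -0.1   0.1] alt [90.5  0.1  0.1] | shift old axes cm [-11.66 -19.66   6.07] | after turn [-11.69  -6.24 -19.59] alt [-11.69   6.24  19.59]
```

>>> send_rows:
  deltas:
    - [0,0,0,-2,0,0,-1]
    - [0,0,0,-5,0,0,-1]
    - [0,0,0,-5,0,0,-1]
    - [9,0,0,0,0,0,-1]
    - [9,0,0,0,0,0,-1]
    - [9,0,0,0,0,0,-1]
    - [9,0,0,0,0,0,-1]
    - [9,0,0,0,0,0,-1]
    - [9,0,0,0,0,0,-1]
    - [9,0,0,0,0,0,-1]
    - [9,0,0,0,0,0,-1]
    - [9,0,0,0,0,0,-1]

```text
clock: 15.65
tcp_pos: [0.4337, 0.1069, 0.1325]
orientation: [-0.096, 1.568, 0.096]
wrist_force: [-0.4, 0.0, -2.7]
finger_gap: 0.049
```

```bash
python3 pl.py .6325 .1617 .13 -.039
```

```text
t 15.65 tcp [0.4337 0.1069 0.1325] gap 0.049 F [-0.4  0.  -2.7] q [ 0.12 -0.26  2.19 -0.    1.22 -0.  ]
 turn [ 9.2  0.  -0. ] alt [-170.8    0.     0. ] | shift old axes cm [ 0.26  3.02 20.4 ] | after turn [ 0.25  6.25 19.65] alt [  0.25  -6.25 -19.65]
```

>>> send_rows:
  deltas:
    - [9.2,0,0,0,0,0,-1]
    - [0,0,0,0,1.25,3.93,-1]
    - [0,0,0,0,1.25,3.93,-1]
    - [0,0,0,0,1.25,3.93,-1]
    - [0,0,0,0,1.25,3.93,-1]
    - [0,0,0,0,1.25,3.93,-1]
    - [0,0,0,0,0,0,-1]
    - [0,0,0,0,0,0,-1]

```text
clock: 16.65
tcp_pos: [0.6316, 0.1627, 0.1319]
orientation: [0.026, 1.572, -0.026]
wrist_force: [0.3, 0.2, -2.3]
finger_gap: 0.0497
```

```bash
python3 pl.py .6325 .1617 .045 -.039;  python3 - <<'E'
from h import *
for n in('top','scene'): cv2.imwrite(f'pics/{n}2.png',cams.capture(n)[60:300,150:470].repeat(2,0).repeat(2,1))
E
```

```text
t 16.65 tcp [0.6316 0.1627 0.1319] gap 0.0497 F [ 0.3  0.2 -2.3] q [ 0.17  0.21  1.73 -0.    1.21  0.2 ]
 turn [ 0.3 -0.1  0. ] alt [-1.797e+02 -0.000e+00 -1.000e-01] | shift old axes cm [ 8.69 -0.09  0.1 ] | after turn [ 8.69 -0.09  0.09] alt [ 8.69  0.09 -0.09]
```

View pics/scene2.png

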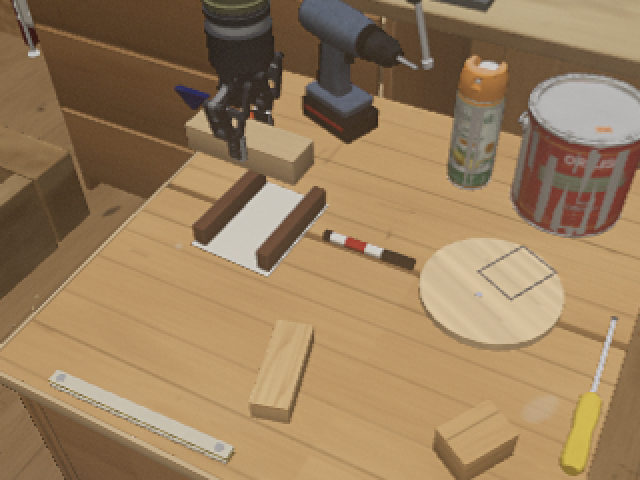

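>>> send_rows:
  deltas:
    - [0,0,0,4,0,0,-1]
    - [0,0,0,3,0,0,-1]
    - [0,0,0,1,0,0,-1]
    - [0,0,0,0.4,0,0,-1]
    - [0,0,0,0.2,0,0,-1]
    - [0,0,0,0,0,0,-1]

```text
clock: 17.5
tcp_pos: [0.6332, 0.1629, 0.0477]
orientation: [0.027, 1.569, -0.026]
wrist_force: [0.1, 0.5, -2.1]
finger_gap: 0.0489
```

>>> send_rows:
  deltas:
    - [0,0,0,0.1,0,0,-1]
    - [0,0,0,0,0,0,-1]

```text
clock: 17.75
tcp_pos: [0.6331, 0.1629, 0.0466]
orientation: [0.027, 1.569, -0.026]
wrist_force: [-0.1, -0.5, 2.5]
finger_gap: 0.0493
```

Contact made (+2.5 N). Release and retreat.

>>> send_rows:
  deltas:
    - [0,0,0,0,0,0,0.25]
    - [0,0,0,0,0,0,0.4]
    - [0,0,0,0,0,0,0.6]
    - [0,0,0,-2,0,0,0.6]
    - [0,0,0,-5,0,0,0.6]
    - [0,0,0,-5,0,0,0.6]
    - [0,0,0,-2,0,0,0.6]

```text
clock: 18.62
tcp_pos: [0.6345, 0.1632, 0.1915]
orientation: [0.027, 1.562, -0.025]
wrist_force: [0.3, 0.6, 0.1]
finger_gap: 0.0684
```

```bash
python3 pl.py .4288 -.2214 .18 1.0236
```

```text
t 18.62 tcp [0.6345 0.1632 0.1915] gap 0.0684 F [0.3 0.6 0.1] q [0.17 0.16 1.68 0.   1.29 0.2 ]
 turn [-60.6   0.5   0.2] alt [119.4   0.2  -0.5] | shift old axes cm [  0.93 -39.13 -19.28] | after turn [  1.15  -2.44 -43.54] alt [ 1.15  2.44 43.54]
```

>>> send_rows:
  deltas:
    - [0,0,0,0,-3.91,-1.93,0.6]
    - [0,0,0,0,-3.91,-1.93,0.6]
    - [0,0,0,0,-3.91,-1.93,0.6]
    - [0,0,0,0,-3.91,-1.93,0.6]
    - [0,0,0,0,-3.91,-1.93,0.6]
    - [0,0,0,0,-3.91,-1.93,0.6]
    - [0,0,0,0,-3.91,-1.93,0.6]
    - [0,0,0,0,-3.91,-1.93,0.6]
    - [0,0,0,0,-3.91,-1.93,0.6]
    - [0,0,0,0,-3.91,-1.93,0.6]

```text
clock: 19.88
tcp_pos: [0.4252, -0.2225, 0.1852]
orientation: [0.026, 1.571, -0.026]
wrist_force: [0.7, -0.2, 0.0]
finger_gap: 0.0684
```

>>> send_rows:
  deltas:
    - [-10,0,0,0,0,0,0.6]
    - [-10,0,0,0,0,0,0.6]
    - [-10,0,0,0,0,0,0.6]
    - [-10,0,0,0,0,0,0.6]
    - [-10,0,0,0,0,0,0.6]
    - [-10.6,0,0,0,0,0,0.6]
    - [0,0,0,0,0,0,0.6]
    - [0,0,0,0,0,0,0.6]

```text
clock: 20.88
tcp_pos: [0.4262, -0.2215, 0.1852]
orientation: [-0.796, 1.42, 0.796]
wrist_force: [0.2, -0.1, -0.5]
finger_gap: 0.0682
```

```bash
python3 look.py w5 offcut_short0; python3 pl.py .4285 -.222 .012 1.0236
```

```text
t 20.93 tcp [ 0.4262 -0.2215  0.1852] gap 0.0684 F [1.1 0.6 0.2] q [-0.59 -0.23  2.07 -0.    1.3  -1.61]
 turn [-0.1  0.  -0. ] alt [179.9  -0.   -0. ] | shift old axes cm [17.32 -0.23  0.07] | after turn [17.32 -0.22  0.07] alt [17.32  0.22 -0.07]
```

View pics/w5.png

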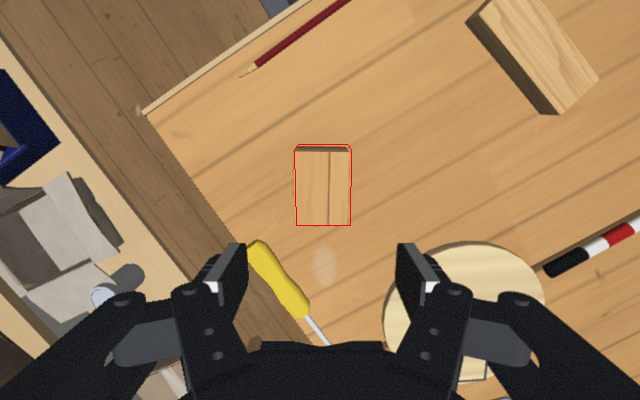

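>>> send_rows:
  deltas:
    - [0,0,0,5,-0.2,0,0.6]
    - [0,0,0,5,0,0.1,0.6]
    - [0,0,0,5,0,0,0.6]
    - [0,0,0,2.3,0,0,0.6]
    - [0,0,0,0,0,0,0.6]
    - [0,0,0,0,0,0,-1]
    - [0,0,0,0,0,0,-1]
    - [0,0,0,0,0,0,-1]
    - [0,0,0,0,0,0,-1]
  squeeze: 40

```text
clock: 22.05
tcp_pos: [0.4297, -0.2224, 0.014]
orientation: [-0.8, 1.418, 0.796]
wrist_force: [-0.1, 0.2, 6.0]
finger_gap: 0.0492
```

```bash
python3 pl.py .6742 -.1872 .13 1.086
```

```text
t 22.05 tcp [ 0.4297 -0.2224  0.014 ] gap 0.0492 F [-0.1  0.2  6. ] q [-0.59  0.    2.18 -0.    0.96 -1.61]
 turn [-3.5 -0.   0.2] alt [176.5   0.2   0. ] | shift old axes cm [-11.55 -19.09  15.72] | after turn [-11.6  -19.99  14.51] alt [-11.6   19.99 -14.51]
```

>>> send_rows:
  deltas:
    - [0,0,0,-2,0,0,-1]
    - [0,0,0,-5,0,0,-1]
    - [0,0,0,-5,0,0,-1]
    - [-3.5,0,0,0,0,0,-1]
    - [0,0,0,0,-4,2.9,-1]
    - [0,0,0,0,-4,2.9,-1]
    - [0,0,0,0,-4,2.9,-1]
    - [0,0,0,0,-4,2.9,-1]
    - [0,0,0,0,-4,2.9,-1]
    - [0,0,0,0,0,0,-1]
    - [0,0,0,0,0,0,-1]

```text
clock: 23.42
tcp_pos: [0.6723, -0.1866, 0.1315]
orientation: [-0.844, 1.402, 0.846]
wrist_force: [0.4, 0.7, -1.0]
finger_gap: 0.0491
```

```bash
python3 pl.py .6742 -.1872 .046 1.086; python3 - <<'E'
from h import *
i=caminfo('scene');im=cams.capture('scene')
cv2.imwrite('pics/s3.png',cv2.resize(im[60:300,200:520],None,fx=2.4,fy=2.4))
i=caminfo('wrist');im=cams.capture('wrist')
c,s=np.cos(-.4835),np.sin(-.4835)
for e in(.08,.077):
  f=.06 if e==.08 else .057
  q=np.array([[a*e/2,b*f/2,.032] for a,b in((1,1),(1,-1),(-1,-1),(-1,1))])
  cv2.polylines(im,[proj(i,tf([.6742,-.1872,-.4835],q,0)).astype(np.int32)],True,(0,0,255),1)
cv2.imwrite('pics/w6.png',im)
E
```

```text
t 23.43 tcp [ 0.6723 -0.1866  0.1315] gap 0.0491 F [ 0.4  0.7 -1. ] q [-0.35  0.3   1.62 -0.    1.23 -1.43]
 turn [-0.  -0.  -0.1] alt [180.   -0.2   0. ] | shift old axes cm [ 8.55 -0.21  0.05] | after turn [ 8.55 -0.2   0.04] alt [ 8.55  0.2  -0.04]
```

View pics/w6.png

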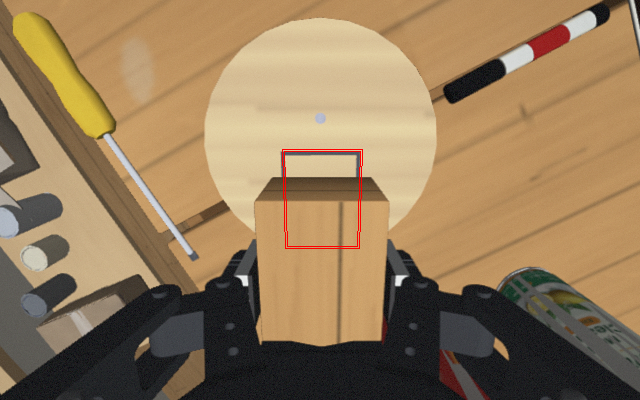

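View pics/s3.png

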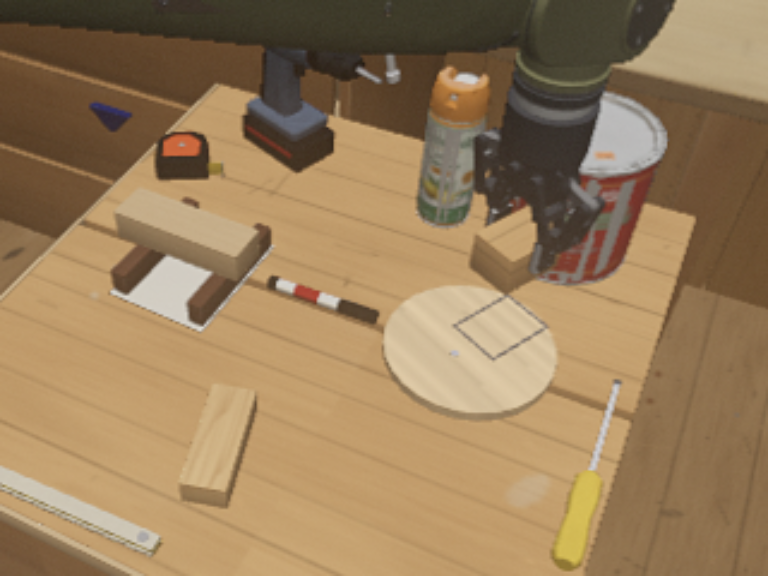

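>>> send_rows:
  deltas:
    - [0,0,0,3,-0.2,0,-1]
    - [0,0,0,3,0,0,-1]
    - [0,0,0,1.5,0,0,-1]
    - [0,0,0,0.6,0,0,-1]
    - [0,0,0,0.3,0,0,-1]
    - [0,0,0,0.1,0,0,-1]
    - [0,0,0,0,0,0,-1]
    - [0,0,0,0,0,0,-1]

```text
clock: 24.52
tcp_pos: [0.6753, -0.1879, 0.0479]
orientation: [-0.845, 1.4, 0.844]
wrist_force: [0.4, 0.5, -0.8]
finger_gap: 0.0493
```

```bash
python3 pl.py .6742 -.1872 .046 1.086; python3 - <<'E'
from h import *
im=cams.capture('scene')
cv2.imwrite('pics/s4.png',cv2.resize(im[100:250,300:500],None,fx=4,fy=4))
E
```

```text
t 24.52 tcp [ 0.6753 -0.1879  0.0479] gap 0.0493 F [ 0.4  0.5 -0.8] q [-0.35  0.39  1.65 -0.    1.1  -1.43]
 turn [-0.   0.   0.1] alt [ 1.8e+02  1.0e-01 -0.0e+00] | shift old axes cm [0.19 0.13 0.01] | after turn [0.19 0.13 0.01] alt [ 0.19 -0.13 -0.01]
```

View pics/s4.png

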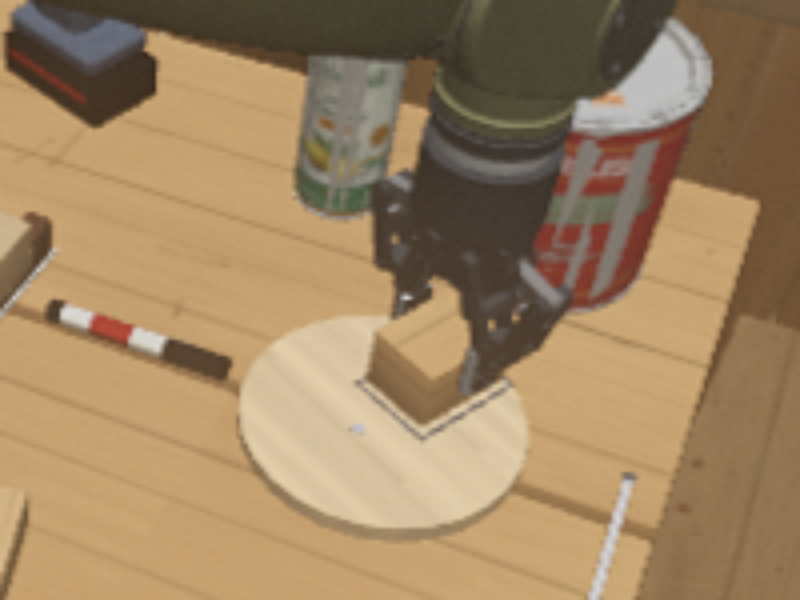

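Nearly down, well centred, block edges parallel to the outline. Small lowering steps to contact.

>>> send_rows:
  deltas:
    - [0,0,0,0.1,0.1,0,-1]
    - [0,0,0,0,0,0,-1]

```text
clock: 24.82
tcp_pos: [0.6739, -0.1872, 0.0462]
orientation: [-0.844, 1.401, 0.845]
wrist_force: [-0.3, -0.0, -0.7]
finger_gap: 0.0495
```

>>> send_rows:
  deltas:
    - [0,0,0,0.1,0,0,-1]
    - [0,0,0,0,0,0,-1]

```text
clock: 25.08
tcp_pos: [0.6742, -0.1873, 0.046]
orientation: [-0.845, 1.4, 0.844]
wrist_force: [-2.7, 1.3, 3.7]
finger_gap: 0.0492
```

>>> send_rows:
  deltas:
    - [0,0,0,0,0,0,0.18]
    - [0,0,0,0,0,0,0.24]
    - [0,0,0,0,0,0,0.3]
    - [0,0,0,0,0,0,0.4]
    - [0,0,0,0,0,0,0.5]
    - [0,0,0,0,0,0,0.5]

```text
clock: 25.82
tcp_pos: [0.674, -0.1873, 0.0453]
orientation: [-0.845, 1.401, 0.845]
wrist_force: [-0.3, -0.3, -0.0]
finger_gap: 0.0641
```

>>> send_rows:
  deltas:
    - [0,0,0,-1,0,0,0.5]
    - [0,0,0,-2,0,0,0.5]
    - [0,0,0,-4,0,0,0.5]
    - [0,0,0,-5,0,0,0.5]
    - [0,0,0,-5,0,0,0.5]
    - [0,0,0,0,4,-3,0.5]
    - [0,0,0,0,4,-3,0.5]
    - [0,0,0,0,4,-3,0.5]
    - [0,0,0,0,4,-3,0.5]
    - [0,0,0,0,4,-3,0.5]
    - [0,0,0,0,4,-3,0.5]
    - [0,0,0,0,0,0,0.5]

```text
clock: 27.32
tcp_pos: [0.376, -0.2349, 0.217]
orientation: [-0.845, 1.401, 0.84]
wrist_force: [0.2, 0.0, 0.4]
finger_gap: 0.0637
```

```bash
python3 - <<'E'
from h import *
for n in('top','scene'): cv2.imwrite(f'pics/{n}5.png',cams.capture(n))
s=readout.observe(); print(s['clock'],s['tcp_pos'])
E
```

```text
27.425 [ 0.37816479 -0.23489182  0.21710133]
```

View pics/scene5.png

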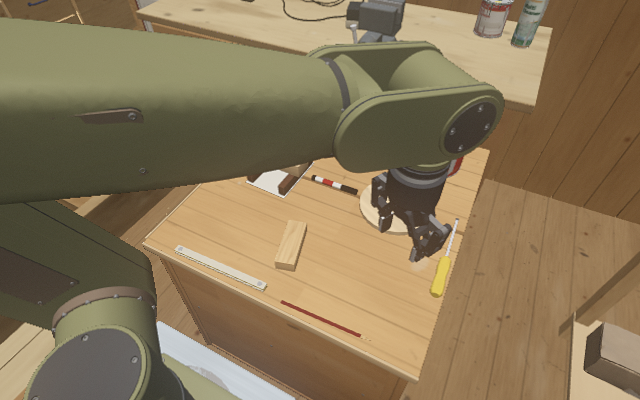

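View pics/top5.png

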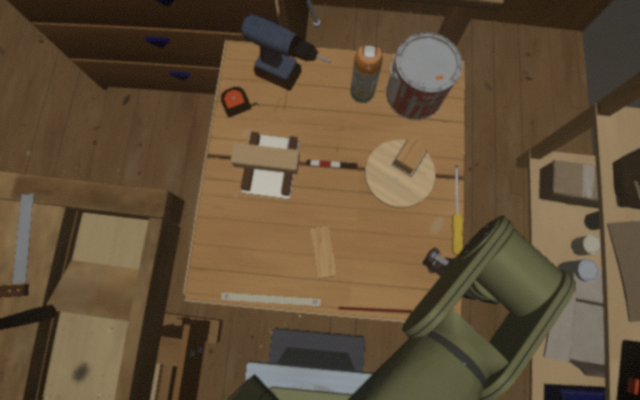

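```bash
cat > chk.py <<'E'
from h import *
import pickle,sys
P=pickle.load(open('p0.pkl','rb'))
cs=sys.argv[1:]
I={n:caminfo(n) for n in cs}; im={n:cams.capture(n) for n in cs}
c=P['card0']; th=c[2]-np.pi
J=[('offcut_long',.034,c[0],c[1],th),('offcut_short',.032,.6742,-.1872,-.4835+np.pi/2),('offcut_mid',0,*P['offcut_mid0']),('disc',.018,.6359,-.1662,0),('card',0,*c)]
vis={n:cv2.resize(im[n],None,fx=4,fy=4,interpolation=cv2.INTER_CUBIC) for n in cs}
for lab,z,x,y,a in J:
    obs=[]
    for n in cs:
        d=spotter.silhouettes(n,lab)
        u=proj(I[n],[[x,y,z]])[0]
        d=[e for e in d if abs(e['bbox'][0]+e['bbox'][2]/2-u[0])<25 and abs(e['bbox'][1]+e['bbox'][3]/2-u[1])<25]
        if d: obs.append((I[n],d[0]['pixels']))
    if obs:
        q,f=fit(M[lab],z,obs,(x,y,[a])); print(lab,'exp',np.round([x,y,a],4),'fit',np.round(q,4),'cost',round(f/len(obs),3),len(obs))
    for n in cs:
        for Q in M[lab]: cv2.polylines(vis[n],[cv2.convexHull(((proj(I[n],tf([x,y,a],Q,z))+.5)*4-.5).astype(np.int32))],True,(0,0,255),1)
for s in(1,-1):
    for n in cs: 
        for Q in M['bar']: cv2.polylines(vis[n],[cv2.convexHull(((proj(I[n],tf([c[0]-np.sin(th)*.05*s,c[1]+np.cos(th)*.05*s,th],Q,.003))+.5)*4-.5).astype(np.int32))],True,(0,255,0),1)
for n in cs: cv2.imwrite(f'pics/chk_{n}.png',vis[n][480:860,880:1680] if n=='top' else vis[n][480:1000,920:1720])
E
python3 chk.py top
```

```text
offcut_long exp [ 0.6319  0.1617 -0.0392] fit [ 0.6346  0.1676 -0.0266] cost 0.055 1
offcut_short exp [ 0.6742 -0.1872  1.0873] fit [ 0.6745 -0.1843  1.0732] cost 0.111 1
offcut_mid exp [0.4213 0.0058 1.8423] fit [0.4229 0.0057 1.8342] cost 0.074 1
disc exp [ 0.6359 -0.1662  0.    ] fit [ 0.6358 -0.1655  0.1309] cost 0.255 1
card exp [0.6319 0.1617 3.1024] fit [0.6327 0.1636 3.1063] cost 1.678 1
```

View pics/chk_top.png

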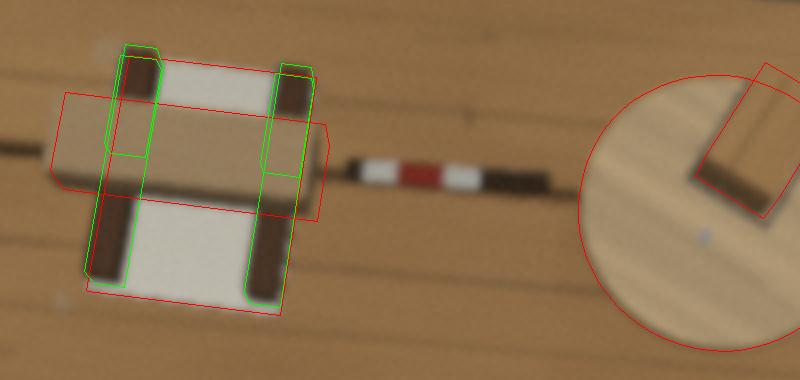

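>>> send_rows:
  deltas:
    - [0,0,0,-2,0,0,0.5]
    - [0,0,0,0,1.67,4.5,0.5]
    - [0,0,0,0,1.67,4.5,0.5]
    - [0,0,0,0,1.67,4.5,0.5]
    - [0,0,0,0,1.67,4.5,0.5]
    - [0,0,0,0,1.67,4.5,0.5]
    - [0,0,0,0,1.67,4.5,0.5]
    - [0,0,0,0,1.67,4.5,0.5]

```text
clock: 28.72
tcp_pos: [0.422, 0.1005, 0.2372]
orientation: [-0.846, 1.398, 0.844]
wrist_force: [0.7, 0.0, -0.6]
finger_gap: 0.0641
```

>>> send_rows:
  deltas:
    - [0,0,0,0,4.1,3.2,0.5]
    - [0,0,0,0,4.1,3.2,0.5]
    - [0,0,0,0,4.1,3.2,0.5]
    - [0,0,0,0,4.1,3.2,0.5]
    - [0,0,0,0,4.1,3.2,0.5]
    - [0,0,0,0,4.1,3.2,0.5]
    - [0,0,0,0,4.1,3.2,0.5]
    - [0,0,0,0,4.1,3.2,0.5]
    - [0,0,0,0,4.1,3.2,0.5]
    - [0,0,0,0,4.1,3.2,0.5]
    - [0,0,0,0,4.1,3.2,0.5]

```text
clock: 30.1
tcp_pos: [0.1859, 0.6228, 0.2369]
orientation: [-0.844, 1.399, 0.846]
wrist_force: [1.3, -0.4, 0.5]
finger_gap: 0.0639
```

```bash
python3 chk.py scene top; python3 chk.py scene
```

```text
offcut_long exp [ 0.6319  0.1617 -0.0392] fit [ 0.6338  0.1682 -0.0194] cost 0.049 2
offcut_short exp [ 0.6742 -0.1872  1.0873] fit [ 0.6718 -0.1849  1.1515] cost 0.097 1
offcut_mid exp [0.4213 0.0058 1.8423] fit [0.4232 0.006  1.8455] cost 0.073 2
disc exp [ 0.6359 -0.1662  0.    ] fit [ 0.6362 -0.1663  0.0473] cost 0.263 2
card exp [0.6319 0.1617 3.1024] fit [0.6332 0.1634 3.0922] cost 2.078 2
offcut_long exp [ 0.6319  0.1617 -0.0392] fit [ 0.6321  0.1666 -0.0322] cost 0.044 1
offcut_short exp [ 0.6742 -0.1872  1.0873] fit [ 0.6723 -0.1849  1.0882] cost 0.082 1
offcut_mid exp [0.4213 0.0058 1.8423] fit [0.4214 0.0059 1.8338] cost 0.053 1
disc exp [ 0.6359 -0.1662  0.    ] fit [ 0.6384 -0.1645  0.1535] cost 0.349 1
card exp [0.6319 0.1617 3.1024] fit [0.6307 0.141  3.0728] cost 1.539 1
```

View pics/chk_scene.png

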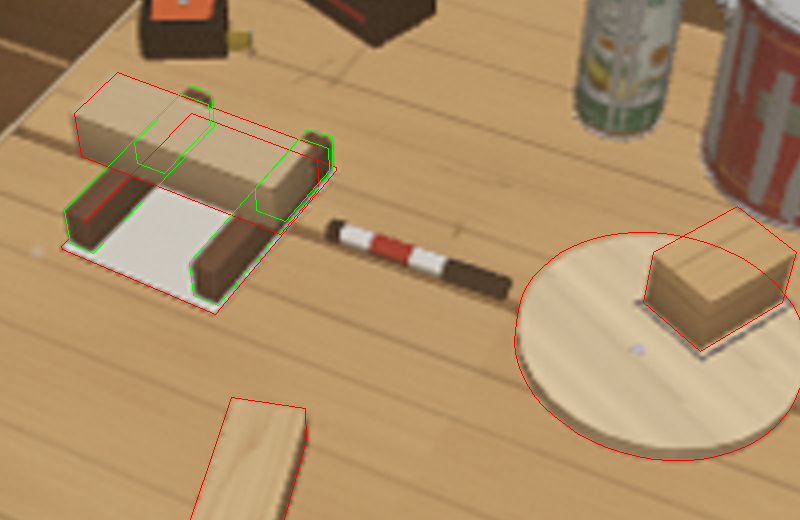

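```bash
python3 -c "
from workcell import order
print(order.hand_in())"
```

```text
the job is handed in; nothing more can be done
None
```

I placed all four pieces and handed the job in at about 30 s of the 106 s allowed. No verdict is reported. My last camera checks put everything inside the limits.

- **Bars:** both lie on the card, within about 3 mm of 50 mm either side of its middle line. I judged this from overlays on the pictures, because I did not fit their final poses numerically.
- **Longest offcut:** it lies across both bars. The fits put it about 2–3 mm off centre one way and 5–6.5 mm the other (limit 15 mm), and under 0.02 rad off square.
- **Shortest offcut:** it sits inside the outline, about 2–3 mm from the middle. The angle fits mostly agreed to within 0.02 rad; one read 0.06 rad off (limit 0.17).
- **Turntable and middle offcut:** the outline's front corner is within half a pixel of where it was at the start. The middle offcut fitted within about 2 mm of its starting place.
- **Arm:** it is back near its starting position and touches nothing.

**Failed checks:** the final card and disc fits were poor because other pieces now partly cover them. I ignored those and used the fits from the start instead.

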